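# Sort pottery sherds by type into the finds trays

## Robot

A 7-joint arm with a two-finger parallel gripper is mounted at the origin on the work surface. World frame = base frame: x ahead of the robot, y to its left, z up, the work surface at z = 0. Lengths are in m, angles in rad, forces in N, time in s.
With the tool pointing down it reaches from about 0.4 to 0.85 m from the base axis. Payload 4.5 kg.
Tool frame: the origin (TCP) lies between the finger pads; the fingertips stand 11 mm ahead of it and the grasp point (between the pads) lies 8 mm behind it (r.nose_length is the distance from the TCP to the fingertips, in m); z points along the fingers, y is the line along which they close (so a half turn about z gives the same grasp; the last joint's range is limited). The gripper opens to 88 mm and grips with 3 to 60 N. Pads are 18 mm wide; open, the fingers measure 123 mm over their backs; the gripper's body (75 mm by 187 mm) begins 45 mm behind the grasp point.
Start: joints at [1.211, 0.689, -0.195, 1.565, 0.157, 0.902, -0.215], TCP at [0.24, -0.577, 0.25] pointing down, gripper open.
Joint ranges: [-3.01, 3.01], [-0.46, 2.08], [-1.47, 1.51], [0.13, 2.56], [-1, 4.14], [0.04, 2.09], [-2.66, 2.66]. Speed limits (rad/s): [2.57, 2.57, 3.14, 3.14, 3.14, 3.14, 3.14].

## Interface

Orientations are given as a unit quaternion [x, y, z, w].
In Python, from plant import get_state, snapshot, camera_model, r gives the robot as it stands.
- The arm moves only by the shell command python3 -m inch 'ROWS' [FORCE]. ROWS is text: rows parted by semicolons, each of 7 numbers parted by spaces: the opening, from -1 (shut) to 1 (fully open), then the shift along the tool's x, y, z in m, then the turn, a rotation vector about the tool's x, y, z in rad. A call has 1 to 20 rows; each row shifts and turns the commanded pose from where the row before left it, along the tool's axes as they then stand; what a row does not reach is not made up. A row lasts 1/12 s, in which the tool goes at most 41.7 mm and 7.16 degrees, less where a joint would pass 70% of its speed; a pose out of reach is approached as far as the arm can. A call is refused whole if a number of a shift passes 0.0417 or a number of a turn 0.125, either way. A call with a gripper value outside its range is refused whole. The fingers move at their own pace and stop on an object; FORCE is the grip in N (left out, the last holds). Time passes only in rows, so rows that do not move let the fingers close. It gives the time, the measured TCP pose, the force, the opening and the grip force at its end, in the units of the state.
- get_state(): the state, without advancing time (a new reading comes with each control period).
- snapshot(name): name is "side" or "top"; returns (picture, depth): 384x512x3 uint8, red, green, blue; 384x512 float32, m along the optical axis (not along the pixel's ray), 0 where there is no reading.
- camera_model(name): a dict with "intrinsics" (3x3 intrinsics, pixels), "dist" ([k1, k2, p1, p2, k3] as OpenCV has them; the pictures are not rectified), "view" (4x4, takes a point from world to camera coordinates). Camera axes: x right, y down, z forward; pixel columns grow to the right and rows downward; lengths in m; the calibration is good to about 2 mm. A picture is of the moment at which its call begins. camera_model takes no time and is no camera call.
- r.finish_job(): hands the job in; it is judged then, once.
The state is a dict: "clock": time; "q": joint angles; "qd": joint speeds; "joint_torque": joint torques, N m; "tool_pos": TCP position; "eef_rot": TCP orientation; "contact_force": force on the tool from outside, world axes, zero at the start; "moment": the same for the moment, N m; "opening": opening from 0.0 (shut) to 1.0 (fully open); "finger_force": force on a finger pad.
Only numpy, scipy, OpenCV 4.12 (cv2) and the standard library are available. Lean on these libraries where they do the work, as an engineer would, in place of code of your own. Each camera call takes 0.05 s, during which the arm holds its last target. There are 200 camera calls.

## Task

Sort the five loose sherds on the table into the three grey finds trays: each belongs in the tray whose fixed sample, on the dark wooden block beyond the tray, is of its kind (cup handles, bowl feet, lid knob). Set each one down gently, without dropping it, flat on the tray's floor, the same side up as it lies now, and not on top of another piece. Leave the mended bowl and the brush where they are.

Things in the scene. Friction and masses are not known exactly. Their poses are not given: they have to be found in the camera images.
- handle_large: cream ceramic cup handle lying flat, a U of 12 mm round bar: 60 mm long overall (its x, closed bow towards +x, open end towards -x), 48 mm wide overall (its y), 12 mm high; the two arms are parallel at x from -20 to +6 mm, so that it can be pinched over both arms along its y; weighs about 45 g; origin at the middle of that outline, at the underside, z up
- handle_small: cream ceramic cup handle lying flat, a U of 12 mm round bar: 60 mm long overall (its x, closed bow towards +x, open end towards -x), 40 mm wide overall (its y), 12 mm high; the two arms are parallel at x from -20 to +10 mm, so that it can be pinched over both arms along its y; weighs about 35 g; origin at the middle of that outline, at the underside, z up
- base_large: cream ceramic foot broken off a bowl, lying foot-ring up: a round disc 54 mm across and 10 mm thick, with a narrower ring (42 mm across) standing on it to 20 mm total height, brown unglazed clay inside the ring; weighs about 70 g; origin at the centre of the underside, z up; round, so its yaw does not matter
- base_small: cream ceramic foot broken off a bowl, lying foot-ring up: a round disc 44 mm across and 10 mm thick, with a narrower ring (32 mm across) standing on it to 20 mm total height, brown unglazed clay inside the ring; weighs about 50 g; origin at the centre of the underside, z up; round, so its yaw does not matter
- knob: cream ceramic knob of a lid, standing upright: a round flange 44 mm across at the foot, a thin neck (16 mm across), and a rounded head 27 mm across, widest 22 to 28 mm above its underside, top at 36 mm; weighs about 60 g; origin at the centre of the underside, z up; round, so its yaw does not matter
- tray_handle: grey open tray, fixed to the table, all three trays alike: outside 140 mm (its x) by 180 mm (its y), walls 22 mm high and 5 mm thick, floor 5 mm above the table; origin at the tray's centre, at table height. Beyond its +x wall (the side away from the robot) a dark wooden block, 74 x 80 mm and 22 mm high, carries a fixed sample piece that cannot be taken and shows what the tray is for: a cup handle
- tray_base: grey open tray, fixed to the table, all three trays alike: outside 140 mm (its x) by 180 mm (its y), walls 22 mm high and 5 mm thick, floor 5 mm above the table; origin at the tray's centre, at table height. Beyond its +x wall (the side away from the robot) a dark wooden block, 74 x 80 mm and 22 mm high, carries a fixed sample piece that cannot be taken and shows what the tray is for: a bowl foot, foot-ring up
- tray_knob: grey open tray, fixed to the table, all three trays alike: outside 140 mm (its x) by 180 mm (its y), walls 22 mm high and 5 mm thick, floor 5 mm above the table; origin at the tray's centre, at table height. Beyond its +x wall (the side away from the robot) a dark wooden block, 74 x 80 mm and 22 mm high, carries a fixed sample piece that cannot be taken and shows what the tray is for: a lid knob, upright
- bowl: bystander: a mended cream bowl, 120 mm across and 60 mm high, standing left of the work; origin at the centre of its underside
- brush: bystander: a cleaning brush lying right of the work, roughly along x (bristles to its +x), 200 mm long, 42 mm wide, 20 mm high; origin at the middle of its underside
Mind the look-alikes: they are no part of the job. Leave any green or red look-alike of the handle_large alone.

How it is judged:
By the outcome, as a careful person would: the job done as asked, in the order asked, and still so for the second after the job is handed in, with the robot touching nothing.
It also fails if it takes over 112 s, if anything falls off the work surface, if the arm or the gripper's body presses on something with over 40 N, if the wrist force passes 120 N, or if a joint passes its speed limit or range.

## Working session

There is one attempt and no reset: what is moved stays moved. The work goes in short steps, Python scripts to look and compute and a shell command to move; the robot and the scene stay as the last step left them, time stands still between calls to the robot, and variables do not carry over. Pictures are saved under pics/ and viewed, at most 14 in all, crops included, and the job is handed in when it is done.

```bash
ls; mkdir -p pics
python3 - <<'E'
from plant import *
import cv2,numpy as np
for n in("top","side"):
    p,d=snapshot(n); np.savez(f"pics/{n}0.npz",p=p,d=d); cv2.imwrite(f"pics/{n}0.png",cv2.resize(p[:,:,::-1],(800,600),interpolation=cv2.INTER_CUBIC))
    print(camera_model(n))
print(get_state())
E
```

```text
pics
{'intrinsics': array([[416.96641239,   0.        , 255.39014641],
       [  0.        , 416.96641239, 189.40251276],
       [  0.        ,   0.        ,   1.        ]]), 'dist': array([-0.12981827,  0.        ,  0.        ,  0.        ,  0.        ]), 'view': array([[-0.00964451, -0.99992105, -0.00805468,  0.02554657],
       [-0.99145707,  0.01061007, -0.1300012 ,  0.44488996],
       [ 0.1300764 ,  0.00673207, -0.99148112,  1.35223964],
       [ 0.        ,  0.        ,  0.        ,  1.        ]])}
{'intrinsics': array([[422.26937976,   0.        , 259.4309134 ],
       [  0.        , 422.26937976, 182.52444251],
       [  0.        ,   0.        ,   1.        ]]), 'dist': array([0.0422894, 0.       , 0.       , 0.       , 0.       ]), 'view': array([[ 0.78200093, -0.62314633,  0.01277469, -0.37718714],
       [-0.38755476, -0.5021992 , -0.77304416,  0.21490282],
       [ 0.48813507,  0.59957036, -0.63422357,  1.08164052],
       [ 0.        ,  0.        ,  0.        ,  1.        ]])}
{'clock': 0.1, 'q': array([ 1.21082606,  0.68987968, -0.19454034,  1.5661948 ,  0.15729837,
        0.90251094, -0.21510709]), 'qd': array([-3.74134991e-05, -2.27015300e-03, -5.67100052e-04, -2.42258929e-03,
        9.70784575e-04, -1.69623897e-03,  5.27411780e-04]), 'joint_torque': array([-4.03248167e-03, -5.28507793e+01, -1.27188787e+00, -1.53837436e+01,
       -5.25677169e-02,  1.98958332e-03,  7.16160366e-05]), 'tool_pos': array([ 0.23956406, -0.57669093,  0.24901554]), 'eef_rot': array([ 9.80672679e-01,  1.95653919e-01, -2.07663333e-04, -7.73201677e-04]), 'contact_force': array([-0.05709986, -0.01826704,  0.04198799]), 'moment': array([ 0.02943208, -0.07332195,  0.06937903]), 'finger_force': 0.0, 'opening': 0.996886010134872}
```

View pics/top0.png

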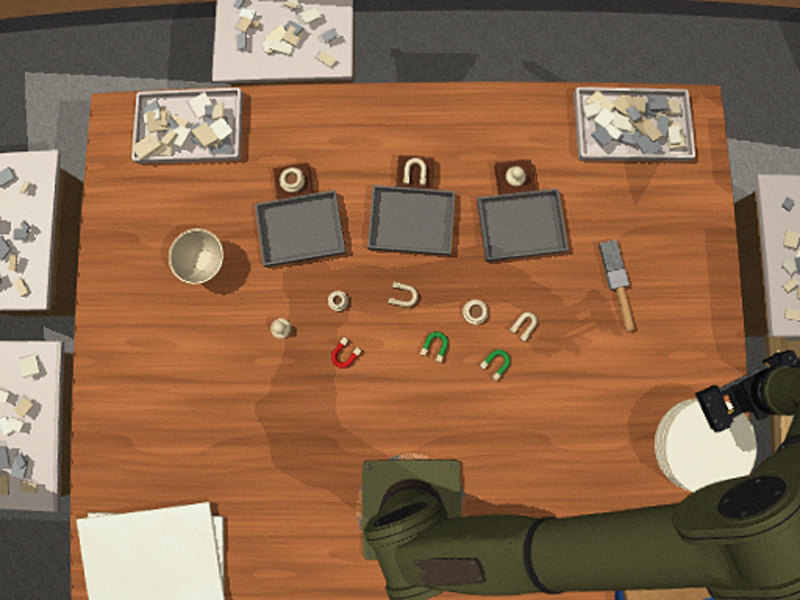

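View pics/side0.png

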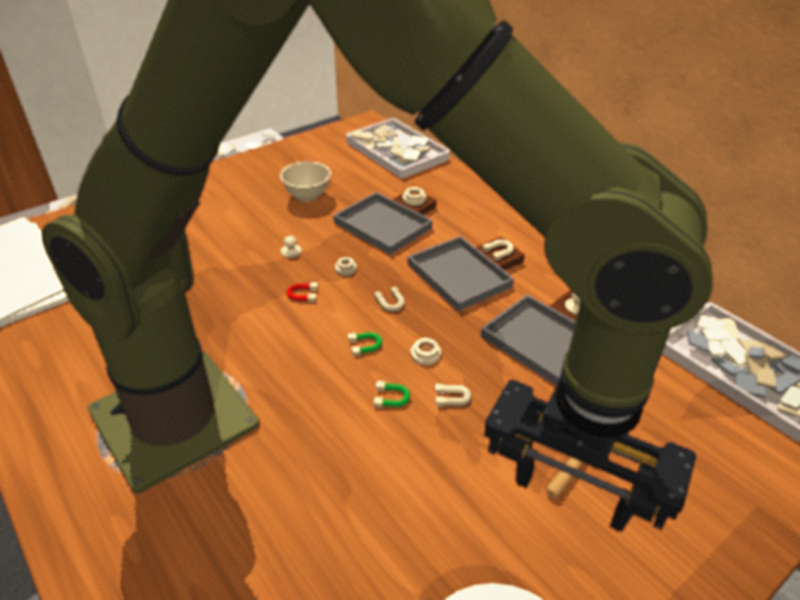

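Top view (800x600 px): candidates by pixel are knob (280,328), small foot (338,300), cream handles (404,295) and (524,325), and large foot (475,311). The look-alikes are the red (346,353) and green (435,346), (497,362) magnets, plus the fixed samples (292,180), (416,172), (516,176). The trays run left to right base, handle, knob. The five cream pieces nearest the robot, off the blocks, are the ones to sort.

```bash
cat > h.py <<'E'
import numpy as np,cv2
from plant import *
def rays(n,uv):
    c=camera_model(n);V=c["view"];R=V[:3,:3];t=V[:3,3]
    x=cv2.undistortPoints(np.asarray(uv,float).reshape(-1,1,2),c["intrinsics"],np.array(c["dist"])).reshape(-1,2)
    return -R.T@t,(np.c_[x,np.ones(len(x))])@R
def onplane(n,uv,z):
    o,d=rays(n,uv);return o+d*((z-o[2])/d[:,2])[:,None]
def cloud(n,uv,dep):
    o,d=rays(n,uv);return o+d*np.asarray(dep)[:,None]
def cream(p):
    h=cv2.cvtColor(p,cv2.COLOR_RGB2HSV);return ((h[...,1]<95)&(h[...,2]>110)).astype(np.uint8)
def comps(n,m,amin=20):
    k,l,s,c=cv2.connectedComponentsWithStats(m,connectivity=8)
    return [(c[i],s[i],np.argwhere(l==i)[:,::-1]) for i in range(1,k) if s[i,4]>=amin]
E
python3 - <<'E'
from h import *
np.set_printoptions(precision=4,suppress=True)
for n in("top","side"):
    f=np.load(f"pics/{n}0.npz");p,d=f["p"],f["d"]
    for c,s,uv in comps(n,cream(p),15):
        P=onplane(n,uv,.01);m=P.mean(0)
        if not(.3<m[0]<.85 and abs(m[1])<.36) or s[4]>700: continue
        dd=d[uv[:,1],uv[:,0]];C=cloud(n,uv[dd>0],dd[dd>0])
        print(n,c*800/512,s[4],"plane10",m[:2],"ext",np.ptp(P,0)[:2],"cloud",C.mean(0) if len(C) else 0,np.percentile(C[:,2],[5,50,95]) if len(C) else 0)
# trays: grey
f=np.load("pics/top0.npz");p=f["p"];h=cv2.cvtColor(p,cv2.COLOR_RGB2HSV)
m=((h[...,1]<60)&(h[...,2]<125)).astype(np.uint8); m=cv2.morphologyEx(m,cv2.MORPH_CLOSE,np.ones((3,3)))
for c,s,uv in comps("top",m,800):
    if s[4]>6000: continue
    P=onplane("top",uv,.02)[:,:2].astype(np.float32);print("tray",c*800/512,s[4],cv2.minAreaRect(P))
S=np.vstack([p[150:250,150:375]])
cv2.imwrite("pics/crop0.png",cv2.resize(S[:,:,::-1],(800,356),interpolation=cv2.INTER_CUBIC))
E
```

```text
top [415.0487 169.8514] 122 plane10 [ 0.7292 -0.017 ] ext [0.0582 0.049 ] cloud [ 0.722  -0.0166  0.032 ] [0.0266 0.032  0.0381]
top [291.0473 179.7297] 148 plane10 [0.7107 0.2587] ext [0.0545 0.0529] cloud [0.7033 0.2544 0.0333] [0.0195 0.0328 0.0452]
top [514.8628 175.5843] 123 plane10 [ 0.7143 -0.2385] ext [0.0434 0.0392] cloud [ 0.705  -0.2333  0.0389] [0.0236 0.0319 0.0594]
top [370.9201 211.7188] 36 plane10 [0.6348 0.081 ] ext [0.1235 0.0106] cloud [0.633  0.0803 0.0216] [0.0186 0.0215 0.0259]
top [449.3886 195.856 ] 23 plane10 [ 0.6687 -0.0918] ext [0.0465 0.0344] cloud [ 0.6654 -0.0909  0.0215] [0.0153 0.022  0.0255]
top [315.7904 247.7574] 85 plane10 [0.5556 0.2016] ext [0.1098 0.1676] cloud [0.5533 0.2001 0.0208] [0.008  0.0216 0.0269]
top [403.9396 294.6982] 117 plane10 [0.4502 0.0106] ext [0.0513 0.0573] cloud [0.4502 0.0106 0.0106] [0.0055 0.0104 0.0159]
top [337.3125 300.5938] 100 plane10 [0.439  0.1541] ext [0.0407 0.0405] cloud [0.4385 0.1537 0.0142] [0.0049 0.0138 0.022 ]
top [474.3093 311.798 ] 138 plane10 [ 0.4116 -0.14  ] ext [0.0507 0.0507] cloud [ 0.4112 -0.1395
[... 1802 characters left out ...]
 84.8743896484375)
tray [521.6467 224.1181] 2142 ((0.6023089289665222, -0.24790163338184357), (0.14245463907718658, 0.181385338306427), 6.272003173828125)
tray [299.5654 227.9853] 2125 ((0.5989105105400085, 0.23722292482852936), (0.14320674538612366, 0.1790926605463028), 9.029379844665527)
tray [ 37.0639 495.1032] 3733 ((0.10405787825584412, 0.8269838094711304), (0.6460650563240051, 0.18283945322036743), 1.067467451095581)
tray [747.2933 395.2311] 1804 ((0.21749809384346008, -0.7603058218955994), (0.2107526957988739, 0.2611454725265503), 45.95920181274414)
tray [751.0474 496.6605] 816 ((0.0006337575614452362, -0.7353874444961548), (0.07652106136083603, 0.16408713161945343), 15.9707670211792)
```

View pics/crop0.png

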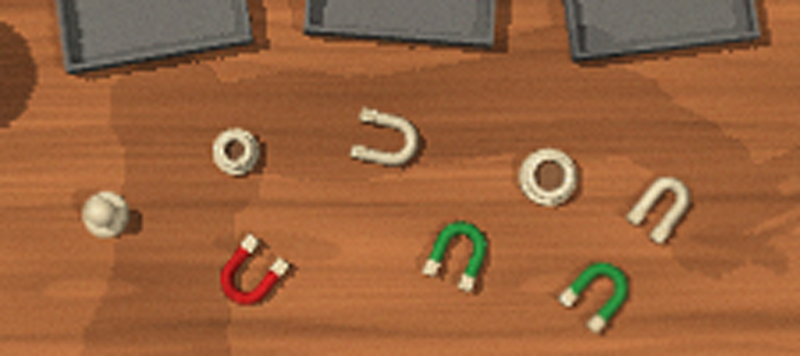

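Crop (scale 3.56, offset 150,150): the two cream handles at (387,137) and (661,208), the small foot (237,151), the large foot (549,177) and the knob (105,214) are all plain cream pieces. The red and green magnets have cream tips only. The choice is confirmed, and heights and sizes agree with the description.

Run:
```python
from h import *
np.set_printoptions(precision=4,suppress=True)
T={"hL":(.45,.01),"hS":(.384,-.248),"bS":(.439,.153),"bL":(.411,-.14),"k":(.381,.276)}
for n in("top","side"):
    f=np.load(f"pics/{n}0.npz");p,d=f["p"],f["d"]
    print(n,"cam",rays(n,[[0,0]])[0])
    for c,s,uv in comps(n,cream(p),15):
        P=onplane(n,uv,.01)[:,:2];m=P.mean(0)
        for k,t in T.items():
            if np.hypot(*(m-t))>.03: continue
            if k[0]=="h":
                Q=onplane(n,uv,.007)[:,:2];(cx,cy),(a,b),g=cv2.minAreaRect(Q.astype(np.float32))
                c0=np.array([cx,cy]); ang=np.radians(g if a>b else g+90); u=np.array([np.cos(ang),np.sin(ang)])
                # bow end: mass near the end ; arms end has hole -> bow side has centre-line pixels
                e=(Q-c0)@u; w=(Q-c0)@np.array([-u[1],u[0]]); 
                if e[abs(w)<.006].mean()<0: u=-u
                print(k,c0,"LxW",max(a,b),min(a,b),"bow yaw deg",np.degrees(np.arctan2(u[1],u[0])),"centroid",Q.mean(0))
            else:
                D=d[uv[:,1],uv[:,0]];C=cloud(n,uv,D);z=C[:,2]
                (x,y),r=cv2.minEnclosingCircle(P.astype(np.float32));print(k,"circle",x,y,r)
                if k=="k":
                    H=onplane(n,uv[z>.022],.027);print("  head",H.mean(0),np.ptp(H,0),len(H))
                else:
                    H=onplane(n,uv[z>.016],.02);print("  ring",(H.min(0)+H.max(0))/2,np.ptp(H,0))
```

```text
top cam [0.2654 0.0117 1.3988]
hL [0.4513 0.0118] LxW 0.056609608232975006 0.047218866646289825 bow yaw deg -102.8792724609375 centroid [0.4506 0.0106]
bS circle 0.43976184725761414 0.15418501198291779 0.021267255768179893
  ring [0.4407 0.156  0.02  ] [0.0304 0.0335 0.    ]
bL circle 0.4125499427318573 -0.14016681909561157 0.026451122015714645
  ring [ 0.4124 -0.1404  0.02  ] [0.0403 0.0403 0.    ]
hS [ 0.3833 -0.2486] LxW 0.0574028380215168 0.04071347042918205 bow yaw deg -40.09003067016602 centroid [ 0.3839 -0.2481]
k circle 0.38100895285606384 0.27688661217689514 0.021149203181266785
  head [0.3814 0.2796 0.027 ] [0.0234 0.0236 0.    ] 51
side cam [-0.1497 -0.7756  0.8569]
k circle 0.39011383056640625 0.28487715125083923 0.035543374717235565
  head [0.3848 0.2775 0.027 ] [0.0228 0.0359 0.    ] 32
bS circle 0.44380342960357666 0.15456034243106842 0.02612142264842987
  ring [0.4379 0.1504 0.02  ] [0.0408 0.0344 0.    ]
hL [0.4547 0.0107] LxW 0.058456145226955414 0.04662296921014786 bow yaw deg -97.96788787841795 centroid [0.4525 0.0091]
bL circle 0.41531941294670105 -0.1392640918493271 0.03106025792658329
  ring [ 0.4125 -0.1438  0.02  ] [0.0459 0.0445 0.    ]
hS [ 0.3862 -0.2474] LxW 0.05617911368608475 0.04048032686114311 bow yaw deg -42.85361099243165 centroid [ 0.3869 -0.2476]
```

```bash
python3 -m inch '1 0 0 0 0 0 -0.12; 1 0 0 0 0 0 -0.12; 1 0 0 0 0 0 -0.12; 1 0 0 0 0 0 -0.12; 1 0 0 0 0 0 -0.12; 1 0 0 0 0 0 -0.12; 1 0 0 0 0 0 0;1 0 0 0 0 0 0' 20; python3 -c "
from plant import *
s=get_state();print(s['q'],s['tool_pos'],s['eef_rot'])"
```

```text
clock: 0.77
tool_pos: [0.2396, -0.577, 0.2493]
eef_rot: [0.85, 0.527, 0.0, -0.0]
contact_force: [-0.7, -0.4, -0.1]
opening: 1.004
finger_force: 0.0
[ 1.32255796  0.70841692 -0.40009103  1.55917825  0.31859503  0.93997271
  0.35900821] [ 0.23958111 -0.57697433  0.24930169] [ 8.49809905e-01  5.27089077e-01  2.43503656e-04 -4.12213140e-04]
```

```bash
cat > go.py <<'E'
# how far to go: x y z yaw_deg -> shift in tool axes at current heading, then turn about tool z
import sys,numpy as np
from plant import get_state
from scipy.spatial.transform import Rotation as R
x,y,z,yaw=map(float,sys.argv[1:5]);s=get_state();r0=R.from_quat(s["eef_rot"])
d=r0.inv().apply(np.array([x,y,z])-s["tool_pos"]);X=r0.apply([1,0,0]);c=np.arctan2(X[1],X[0])
tilt=r0.apply([0,0,1]);t=(np.radians(yaw)-c+np.pi/2)%np.pi-np.pi/2
print("t",round(s["clock"],2),"pos",s["tool_pos"].round(4),"yaw",np.degrees(c).round(1),"tilt",tilt[:2].round(3),"| shift",d.round(4),"turn z",round(-t,3),"open",s["opening"].round(3),"q7",s["q"][6].round(2),"F",s["contact_force"].round(1))
E
python3 -m inch '1 .0225 -.001 .009 0 0 0;1 .0225 -.001 .009 0 0 0;1 .0225 -.001 .009 0 0 0;1 .0225 -.001 .009 0 0 0;1 .0225 -.001 .009 0 0 0;1 .0225 -.001 .009 0 0 0;1 .0225 -.001 .009 0 0 0;1 .0225 -.001 .009 0 0 0;1 .0225 -.001 .009 0 0 0;1 .0225 -.001 .009 0 0 0;1 .0225 -.001 .009 0 0 0;1 .0225 -.001 .009 0 0 0;1 .0225 -.001 .009 0 0 0;1 .0225 -.001 .009 0 0 0;1 .0225 -.001 .009 0 0 0;1 .0225 -.001 .009 0 0 0'; python3 go.py .385 -.248 .1 138.5
python3 -m inch '1 0 0 0 0 0 -.119;1 0 0 0 0 0 -.119;1 0 0 0 0 0 -.119;1 0 0 0 0 0 -.119;1 0 0 0 0 0 -.119;1 0 0 0 0 0 -.119;1 0 0 0 0 0 -.119;1 0 0 0 0 0 -.119;1 0 0 0 0 0 -.119;1 0 0 0 0 0 -.119;1 0 0 0 0 0 -.119;1 0 0 0 0 0 0;1 0 0 0 0 0 0'; python3 go.py .385 -.248 .1 138.5
```

```text
clock: 2.1
tool_pos: [0.385, -0.2463, 0.1055]
eef_rot: [0.85, 0.527, -0.0, 0.001]
contact_force: [0.3, 0.2, -0.7]
opening: 1.001
finger_force: 0.0
clock: 3.18
tool_pos: [0.3845, -0.2472, 0.1057]
eef_rot: [0.354, 0.935, 0.0, 0.0]
contact_force: [0.7, 0.5, -0.3]
opening: 1.001
finger_force: 0.0Traceback (most recent call last):
  File "go.py", line 8, in <module>
    print("t",round(s["clock"],2),"pos",s["tool_pos"].round(4),"yaw",np.degrees(c).round(1),"tilt",tilt[:2].round(3),"| shift",d.round(4),"turn z",round(-t,3),"open",s["opening"].round(3),"q7",s["q"][6].round(2),"F",s["contact_force"].round(1))
                                                                                                                                                                      ^^^^^^^^^^^^^^^^^^
AttributeError: 'float' object has no attribute 'round'
Traceback (most recent call last):
  File "go.py", line 8, in <module>
    print("t",round(s["clock"],2),"pos",s["tool_pos"].round(4),"yaw",np.degrees(c).round(1),"tilt",tilt[:2].round(3),"| shift",d.round(4),"turn z",round(-t,3),"open",s["opening"].round(3),"q7",s["q"][6].round(2),"F",s["contact_force"].round(1))
                                                                                                                                                                      ^^^^^^^^^^^^^^^^^^
AttributeError: 'float' object has no attribute 'round'
```

```bash
sed -i 's/s\["opening"\].round(3)/round(s["opening"],3),"ff",round(s["finger_force"],1)/' go.py
python3 -m inch '1 0 0 .0105 0 0 0;1 0 0 .0105 0 0 0;1 0 0 .0105 0 0 0;1 0 0 .0105 0 0 0;1 0 0 .0105 0 0 0;1 0 0 .0105 0 0 0;1 0 0 .0105 0 0 0;1 0 0 .0105 0 0 0;1 0 0 .004 0 0 0;1 0 0 .004 0 0 0;1 0 0 0 0 0 0;1 0 0 0 0 0 0'; python3 go.py .385 -.248 .0135 138.5
python3 -m inch '-1 0 0 0 0 0 0;-1 0 0 0 0 0 0;-1 0 0 0 0 0 0;-1 0 0 0 0 0 0;-1 0 0 0 0 0 0;-1 0 0 0 0 0 0;-1 0 0 0 0 0 0;-1 0 0 0 0 0 0;-1 0 0 0 0 0 0;-1 0 0 0 0 0 0' 15; python3 go.py .585 -.04 .12 85
```

```text
clock: 4.18
tool_pos: [0.3848, -0.2474, 0.0159]
eef_rot: [0.353, 0.936, -0.0, 0.001]
contact_force: [0.1, 0.2, 0.8]
opening: 1.001
finger_force: 0.0
t 4.18 pos [ 0.3848 -0.2474  0.0159] yaw 138.6 tilt [ 0.001 -0.001] | shift [-0.0006 -0.0003  0.0024] turn z 0.003 open 1.001 ff 0.0 q7 -0.26 F [0.1 0.2 0.8]
clock: 5.02
tool_pos: [0.3847, -0.2475, 0.0159]
eef_rot: [0.352, 0.936, -0.0, 0.001]
contact_force: [0.3, -0.1, 1.2]
opening: 0.448
finger_force: 15.0
t 5.02 pos [ 0.3847 -0.2475  0.0159] yaw 138.8 tilt [ 0.001 -0.001] | shift [-0.0143  0.288  -0.1041] turn z 0.939 open 0.448 ff 15.0 q7 -0.26 F [ 0.3 -0.1  1.2]
```

Grip is 39.4 mm, which matches the small handle, but the tips are only just at bar mid-height. I'll reopen, go 3 mm lower and re-grip, then lift.

```bash
python3 -m inch '0.3 0 0 0 0 0 0;.3 0 0 0 0 0 0;.3 0 0 .0015 0 0 0;.3 0 0 .0015 0 0 0;.3 0 0 0 0 0 0;-1 0 0 0 0 0 0;-1 0 0 0 0 0 0;-1 0 0 0 0 0 0;-1 0 0 0 0 0 0;-1 0 0 0 0 0 0;-1 0 0 0 0 0 0;-1 0 0 0 0 0 0' 15; python3 go.py .606 -.046 .10 85
python3 -m inch '-1 0 0 -.004 0 0 0;-1 0 0 -.008 0 0 0;-1 0 0 -.012 0 0 0;-1 0 0 -.015 0 0 0;-1 0 0 -.015 0 0 0;-1 0 0 -.015 0 0 0;-1 0 0 -.015 0 0 0;-1 0 0 0 0 0 0'; python3 go.py .606 -.046 .10 85
```

```text
clock: 6.02
tool_pos: [0.3847, -0.2475, 0.0129]
eef_rot: [0.352, 0.936, -0.0, 0.001]
contact_force: [0.5, 0.1, 0.1]
opening: 0.447
finger_force: 15.0
t 6.02 pos [ 0.3847 -0.2475  0.0129] yaw 138.8 tilt [ 0.001 -0.001] | shift [-0.034   0.2973 -0.0871] turn z 0.939 open 0.447 ff 15.0 q7 -0.29 F [0.5 0.1 0.1]
clock: 6.68
tool_pos: [0.3853, -0.2479, 0.0988]
eef_rot: [0.352, 0.936, -0.0, 0.002]
contact_force: [1.3, -0.3, -0.6]
opening: 0.446
finger_force: 15.0
t 6.68 pos [ 0.3853 -0.2479  0.0988] yaw 138.8 tilt [ 0.004 -0.002] | shift [-0.0328  0.2973 -0.0008] turn z 0.938 open 0.446 ff 15.0 q7 0.32 F [ 1.3 -0.3 -0.6]
```

```bash
python3 -m inch '-1 -.0023 .0212 0 0 0 0;-1 -.0023 .0212 0 0 0 0;-1 -.0023 .0212 0 0 0 0;-1 -.0023 .0212 0 0 0 0;-1 -.0023 .0212 0 0 0 0;-1 -.0023 .0212 0 0 0 0;-1 -.0023 .0212 0 0 0 0;-1 -.0023 .0212 0 0 0 0;-1 -.0023 .0212 0 0 0 0;-1 -.0023 .0212 0 0 0 0;-1 -.0023 .0212 0 0 0 0;-1 -.0023 .0212 0 0 0 0;-1 -.0023 .0212 0 0 0 0;-1 -.0023 .0212 0 0 0 0' >/dev/null
python3 -m inch '-1 0 0 0 0 0 .117;-1 0 0 0 0 0 .117;-1 0 0 0 0 0 .117;-1 0 0 0 0 0 .117;-1 0 0 0 0 0 .117;-1 0 0 0 0 0 .117;-1 0 0 0 0 0 .117;-1 0 0 0 0 0 .117;-1 0 0 0 0 0 0;-1 0 0 0 0 0 0;-1 0 0 0 0 0 0'>/dev/null;  python3 go.py .606 -.046 .018 85
```

```text
t 8.77 pos [ 0.604  -0.0453  0.0963] yaw 85.4 tilt [ 0.    -0.002] | shift [-0.0004  0.002   0.0783] turn z 0.006 open 0.45 ff 15.0 q7 -0.52 F [ 0.3 -0.7  0.3]
```

```bash
python3 -m inch '-1 0 0 .01 0 0 0;-1 0 0 .012 0 0 0;-1 0 0 .012 0 0 0;-1 0 0 .012 0 0 0;-1 0 0 .012 0 0 0;-1 0 0 .008 0 0 0;-1 0 0 .004 0 0 0;-1 0 0 .003 0 0 0;-1 0 0 .002 0 0 0;-1 0 0 0 0 0 0;-1 0 0 0 0 0 0'>/dev/null;  python3 go.py .606 -.046 .018 85
```

```text
t 9.68 pos [ 0.6047 -0.0453  0.0223] yaw 85.2 tilt [ 0.002 -0.001] | shift [-0.0006  0.0013  0.0043] turn z 0.003 open 0.447 ff 15.0 q7 -0.57 F [ 0.1  0.  -0.9]
```

```bash
python3 -m inch '-1 0 0 .0015 0 0 0;-1 0 0 .001 0 0 0;-1 0 0 .001 0 0 0;-1 0 0 0.0005 0 0 0;-1 0 0 0 0 0 0;-1 0 0 0 0 0 0'>/dev/null;  python3 go.py .606 -.046 .018 85
```

```text
t 10.18 pos [ 0.6044 -0.0454  0.018 ] yaw 85.2 tilt [ 0.001 -0.001] | shift [-0.0005  0.0016 -0.    ] turn z 0.003 open 0.447 ff 15.0 q7 -0.57 F [-0.3  0.4  0.5]
```

```bash
python3 -m inch '-1 0 0 .0005 0 0 0;-1 0 0 0 0 0 0;-.05 0 0 0 0 0 0;0 0 0 0 0 0 0;.2 0 0 0 0 0 0;.4 0 0 0 0 0 0;.4 0 0 0 0 0 0;.4 0 0 0 0 0 0'; python3 -m inch '.4 0 0 -.003 0 0 0;.4 0 0 -.006 0 0 0;.4 0 0 -.01 0 0 0;.4 0 0 -.015 0 0 0;.4 0 0 -.015 0 0 0;.4 0 0 -.015 0 0 0;.4 0 0 -.016 0 0 0;1 0 0 0 0 0 0' >/dev/null;python3 go.py .4532 .015 .1 80
```

```text
clock: 10.85
tool_pos: [0.6043, -0.0453, 0.0173]
eef_rot: [0.736, 0.677, -0.0, 0.001]
contact_force: [0.1, -0.1, 0.1]
opening: 0.699
finger_force: 0.0
t 11.52 pos [ 0.6065 -0.0451  0.1012] yaw 85.2 tilt [ 0.007 -0.001] | shift [ 0.0469 -0.1578  0.    ] turn z 0.09 open 0.758 ff 0.0 q7 -0.52 F [0.5 0.7 0.4]
```

```bash
python3 -m inch '1 .0059 -.0197 0 0 0 0;1 .0059 -.0197 0 0 0 0;1 .0059 -.0197 0 0 0 0;1 .0059 -.0197 0 0 0 0;1 .0059 -.0197 0 0 0 0;1 .0059 -.0197 0 0 0 0;1 .0059 -.0197 0 0 0 0;1 .0059 -.0197 0 0 0 0;1 0 0 0 0 0 .09;1 0 0 0 0 0 0;1 0 0 .012 0 0 0;1 0 0 .015 0 0 0;1 0 0 .015 0 0 0;1 0 0 .015 0 0 0;1 0 0 .01 0 0 0;1 0 0 .005 0 0 0;1 0 0 0 0 0 0;1 0 0 0 0 0 0' >/dev/null;python3 go.py .4532 .015 .013 80
```

```text
t 13.02 pos [0.4533 0.0146 0.0323] yaw 80.1 tilt [-0.002 -0.002] | shift [ 0.0004 -0.0001  0.0193] turn z 0.002 open 1.003 ff 0.0 q7 -1.31 F [-0.2  0.2  0.2]
```

```bash
python3 -m inch '1 0 0 .007 0 0 0;1 0 0 .006 0 0 0;1 0 0 .004 0 0 0;1 0 0 .0015 0 0 0;1 0 0 0 0 0 0;1 0 0 0 0 0 0;-1 0 0 0 0 0 0;-1 0 0 0 0 0 0;-1 0 0 0 0 0 0;-1 0 0 0 0 0 0;-1 0 0 0 0 0 0;-1 0 0 0 0 0 0;-1 0 0 0 0 0 0;-1 0 0 0 0 0 0;-1 0 0 0 0 0 0' 15 >/dev/null;python3 go.py .4532 .015 .013 80
python3 -m inch '-1 0 0 -.004 0 0 0;-1 0 0 -.008 0 0 0;-1 0 0 -.012 0 0 0;-1 0 0 -.015 0 0 0;-1 0 0 -.015 0 0 0;-1 0 0 -.015 0 0 0;-1 0 0 -.015 0 0 0;-1 0 0 0 0 0 0' >/dev/null; python3 go.py .611 .038 .10 85
```

```text
t 14.27 pos [0.4526 0.0144 0.0199] yaw 80.0 tilt [-0.003 -0.003] | shift [0.0008 0.0005 0.0068] turn z 0.001 open 0.511 ff 13.0 q7 -1.88 F [ 0.  -0.   0.4]
t 14.93 pos [0.4538 0.0145 0.105 ] yaw 80.0 tilt [ 0.001 -0.003] | shift [0.0505 0.1507 0.005 ] turn z -0.088 open 0.512 ff 13.0 q7 -1.29 F [-0.2 -0.3  0.1]
```

Run:
```python
from h import *
p,d=snapshot("side");cv2.imwrite("pics/s1.png",cv2.resize(p[120:300,140:380][:,:,::-1],(800,600),interpolation=cv2.INTER_CUBIC))
print(get_state()["q"])
```

```text
[ 0.14855382  0.78337184 -0.45940775  2.18107176  0.96442707  0.3940092
 -1.29058926]
```

View pics/s1.png

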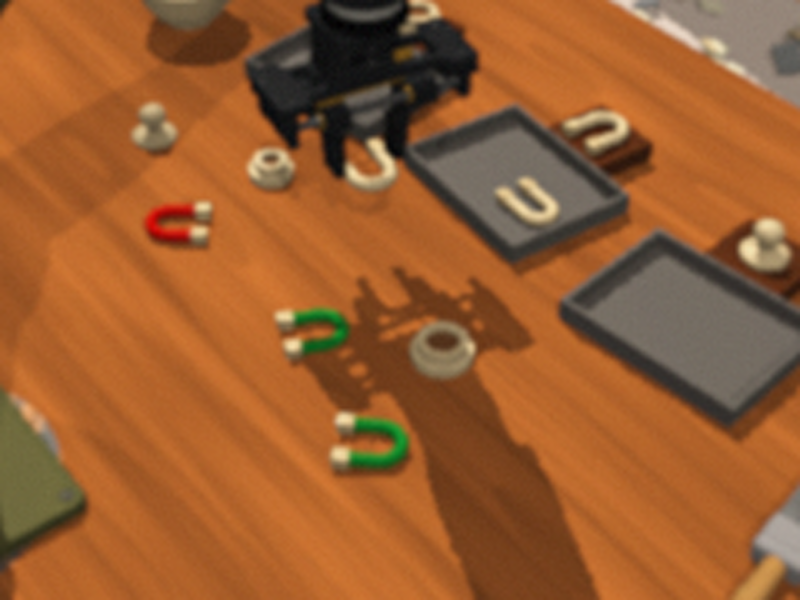

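The side view shows the small handle lying in the middle tray (crop 528,205) and the large handle held at the fingertips (370,175). That grip was made 6 mm too high because the wrist was slow. I'll set it back down and grip it lower.

```bash
python3 -m inch '-1 0 0 .008 0 0 0;-1 0 0 .01 0 0 0;-1 0 0 .01 0 0 0;-1 0 0 .01 0 0 0;-1 0 0 .01 0 0 0;-1 0 0 .01 0 0 0;-1 0 0 .006 0 0 0;-1 0 0 .005 0 0 0;-1 0 0 .005 0 0 0;-1 0 0 .004 0 0 0;-1 0 0 0 0 0 0;-1 0 0 0 0 0 0' >/dev/null; python3 go.py .4532 .015 .0199 80;  python3 -m inch '-1 0 0 .002 0 0 0;-1 0 0 .0015 0 0 0;-1 0 0 0 0 0 0;-1 0 0 0 0 0 0' >/dev/null; python3 go.py .4532 .015 .0199 80
```

```text
t 15.98 pos [0.4521 0.0144 0.0244] yaw 80.1 tilt [-0.004 -0.004] | shift [0.0008 0.001  0.0045] turn z 0.002 open 0.514 ff 13.0 q7 -1.72 F [ 0.1 -0.2  0.1]
t 16.32 pos [0.4526 0.0142 0.0216] yaw 80.0 tilt [-0.003 -0.003] | shift [0.0009 0.0005 0.0017] turn z 0.0 open 0.512 ff 13.0 q7 -1.82 F [-0.6 -0.2 -0.6]
```

```bash
python3 -m inch '-1 0 0 .001 0 0 0;-1 0 0 .001 0 0 0;-1 0 0 0 0 0 0;-1 0 0 0 0 0 0' >/dev/null; python3 go.py .4532 .015 .0199 80; python3 -m inch '.1 0 0 0 0 0 0;.3 0 0 0 0 0 0;.5 0 0 0 0 0 0;.5 0 0 0 0 0 0;.5 0 0 .001 0 0 0;.5 0 0 .001 0 0 0;.5 0 0 .001 0 0 0;.5 0 0 .001 0 0 0;.5 0 0 .001 0 0 0;.5 0 0 .001 0 0 0;.5 0 0 0 0 0 0;.5 0 0 0 0 0 0' >/dev/null; python3 go.py .4532 .015 .0135 80
```

```text
t 16.65 pos [0.4528 0.0142 0.0197] yaw 80.0 tilt [-0.002 -0.003] | shift [ 0.0008  0.0003 -0.0002] turn z 0.0 open 0.515 ff 13.2 q7 -1.86 F [-0.3  0.7 -0.5]
t 17.65 pos [0.4527 0.0142 0.0136] yaw 80.0 tilt [-0.003 -0.003] | shift [0.0008 0.0004 0.0001] turn z 0.0 open 0.752 ff 0.0 q7 -1.93 F [ 0.2 -0.5  0.7]
```

```bash
python3 -m inch '-1 0 0 0 0 0 0;-1 0 0 0 0 0 0;-1 0 0 0 0 0 0;-1 0 0 0 0 0 0;-1 0 0 0 0 0 0;-1 0 0 0 0 0 0' 15 >/dev/null;python3 go.py .4532 .015 .013 80
python3 -m inch '-1 0 0 -.004 0 0 0;-1 0 0 -.008 0 0 0;-1 0 0 -.012 0 0 0;-1 0 0 -.015 0 0 0;-1 0 0 -.015 0 0 0;-1 0 0 -.015 0 0 0;-1 0 0 -.015 0 0 0;-1 0 0 0 0 0 0' >/dev/null; python3 go.py .611 .038 .10 85
```

```text
t 18.15 pos [0.4528 0.0143 0.0137] yaw 80.0 tilt [-0.002 -0.004] | shift [0.0008 0.0003 0.0007] turn z 0.001 open 0.54 ff 14.9 q7 -1.93 F [ 0.9 -0.3  0.5]
t 18.82 pos [0.4538 0.0145 0.0995] yaw 80.0 tilt [ 0.001 -0.003] | shift [ 0.0505  0.1507 -0.0005] turn z -0.088 open 0.539 ff 14.9 q7 -1.31 F [-0.3  0.6 -1.3]
```

```bash
python3 -m inch '-1 .0063 .0188 0 0 0 0;-1 .0063 .0188 0 0 0 0;-1 .0063 .0188 0 0 0 0;-1 .0063 .0188 0 0 0 0;-1 .0063 .0188 0 0 0 0;-1 .0063 .0188 0 0 0 0;-1 .0063 .0188 0 0 0 0;-1 .0063 .0188 0 0 0 0;-1 0 0 0 0 0 -.088;-1 0 0 0 0 0 0;-1 0 0 .012 0 0 0;-1 0 0 .013 0 0 0;-1 0 0 .013 0 0 0;-1 0 0 .013 0 0 0;-1 0 0 .012 0 0 0;-1 0 0 .008 0 0 0;-1 0 0 .003 0 0 0;-1 0 0 0 0 0 0;-1 0 0 0 0 0 0' >/dev/null;python3 go.py .611 .038 .0187 85
```

```text
t 20.4 pos [0.6098 0.0381 0.0233] yaw 85.1 tilt [-0.002 -0.003] | shift [0.     0.0012 0.0046] turn z 0.001 open 0.537 ff 14.9 q7 -0.99 F [-0.5  0.5 -0.2]
```

```bash
python3 -m inch '-1 0 0 .0015 0 0 0;-1 0 0 .001 0 0 0;-1 0 0 .001 0 0 0;-1 0 0 0.001 0 0 0;-1 0 0 0 0 0 0;-1 0 0 0 0 0 0'>/dev/null;  python3 go.py .611 .038 .0187 85
python3 -m inch '-1 0 0 .0004 0 0 0;-1 0 0 0 0 0 0;.1 0 0 0 0 0 0;.15 0 0 0 0 0 0;.3 0 0 0 0 0 0;.5 0 0 0 0 0 0;.5 0 0 0 0 0 0;.5 0 0 0 0 0 0'; python3 -m inch '.5 0 0 -.003 0 0 0;.5 0 0 -.006 0 0 0;.5 0 0 -.01 0 0 0;.5 0 0 -.015 0 0 0;.5 0 0 -.015 0 0 0;.5 0 0 -.015 0 0 0;.5 0 0 -.016 0 0 0;1 0 0 0 0 0 0' >/dev/null;python3 go.py .4125 -.141 .1 60
```

```text
t 20.9 pos [0.6097 0.0379 0.0188] yaw 85.1 tilt [-0.002 -0.003] | shift [0.0002 0.0013 0.0001] turn z 0.001 open 0.538 ff 14.9 q7 -1.0 F [ 0.2 -0.3  0.5]
clock: 21.57
tool_pos: [0.6095, 0.0379, 0.0182]
eef_rot: [0.737, 0.676, -0.002, 0.0]
contact_force: [0.4, 0.6, 1.3]
opening: 0.754
finger_force: 0.0
t 22.23 pos [0.6121 0.0391 0.1028] yaw 85.1 tilt [ 0.004 -0.002] | shift [-0.1966 -0.1833  0.0023] turn z 0.437 open 0.804 ff 0.0 q7 -0.91 F [-0.   0.   0.6]
```

```bash
python3 -m inch '1 -.0151 -.0141 0 0 0 0;1 -.0151 -.0141 0 0 0 0;1 -.0151 -.0141 0 0 0 0;1 -.0151 -.0141 0 0 0 0;1 -.0151 -.0141 0 0 0 0;1 -.0151 -.0141 0 0 0 0;1 -.0151 -.0141 0 0 0 0;1 -.0151 -.0141 0 0 0 0;1 -.0151 -.0141 0 0 0 0;1 -.0151 -.0141 0 0 0 0;1 -.0151 -.0141 0 0 0 0;1 -.0151 -.0141 0 0 0 0;1 -.0151 -.0141 0 0 0 0;1 0 0 0 0 0 0;1 0 0 0 0 0 0' >/dev/null;python3 go.py .4125 -.141 .05 85
python3 -m inch '1 0 0 .008 0 0 0;1 0 0 .008 0 0 0;1 0 0 .008 0 0 0;1 0 0 .008 0 0 0;1 0 0 .008 0 0 0;1 0 0 .008 0 0 0;1 0 0 0 0 0 0;1 0 0 0 0 0 0' >/dev/null;python3 go.py .4125 -.141 .0135 85
```

```text
t 23.48 pos [ 0.4101 -0.1422  0.0998] yaw 85.0 tilt [-0.002 -0.004] | shift [0.0017 0.0024 0.0498] turn z -0.0 open 1.001 ff 0.0 q7 -0.99 F [0.4 0.8 0.3]
t 24.15 pos [ 0.4114 -0.1408  0.0513] yaw 85.2 tilt [-0.001 -0.003] | shift [-0.      0.0012  0.0378] turn z 0.003 open 0.998 ff 0.0 q7 -1.3 F [-0.3 -0.2  0. ]
```

```bash
python3 -m inch '1 0 0.001 .005 0 0 0;1 0 0 .005 0 0 0;1 0 0 .005 0 0 0;1 0 0 .005 0 0 0;1 0 0 .005 0 0 0;1 0 0 .004 0 0 0;1 0 0 .003 0 0 0;1 0 0 .002 0 0 0;1 0 0 .001 0 0 0;1 0 0 .001 0 0 0;1 0 0 0 0 0 0;1 0 0 0 0 0 0' >/dev/null;python3 go.py .4125 -.141 .0135 85
```

```text
t 25.15 pos [ 0.4112 -0.142   0.0156] yaw 85.1 tilt [-0.002 -0.004] | shift [0.0011 0.0012 0.0021] turn z 0.001 open 1.003 ff 0.0 q7 -1.58 F [ 0.4  0.5 -0.7]
```

```bash
python3 -m inch '1 0 0 .001 0 0 0;1 0 0 .001 0 0 0;1 0 0 0 0 0 0;-1 0 0 0 0 0 0;-1 0 0 0 0 0 0;-1 0 0 0 0 0 0;-1 0 0 0 0 0 0;-1 0 0 0 0 0 0;-1 0 0 0 0 0 0;-1 0 0 0 0 0 0;-1 0 0 0 0 0 0;-1 0 0 0 0 0 0' 20 >/dev/null;python3 go.py .4125 -.141 .0135 85
python3 -m inch '-1 0 0 -.004 0 0 0;-1 0 0 -.008 0 0 0;-1 0 0 -.012 0 0 0;-1 0 0 -.015 0 0 0;-1 0 0 -.015 0 0 0;-1 0 0 -.015 0 0 0;-1 0 0 -.015 0 0 0;-1 0 0 0 0 0 0' >/dev/null; python3 go.py .60 .197 .10 99
```

```text
t 26.15 pos [ 0.4112 -0.1421  0.0134] yaw 85.1 tilt [-0.002 -0.004] | shift [ 0.0012  0.0012 -0.0001] turn z 0.001 open 0.595 ff 20.0 q7 -1.59 F [ 0.4 -0.7 -0.7]
t 26.82 pos [ 0.412  -0.1419  0.0995] yaw 85.0 tilt [ 0.001 -0.004] | shift [ 0.3539  0.1579 -0.0016] turn z -0.244 open 0.599 ff 20.0 q7 -0.94 F [ 0.3  0.1 -1.2]
```

```bash
python3 -m inch '-1 .0221 .0099 0 0 0 0;-1 .0221 .0099 0 0 0 0;-1 .0221 .0099 0 0 0 0;-1 .0221 .0099 0 0 0 0;-1 .0221 .0099 0 0 0 0;-1 .0221 .0099 0 0 0 0;-1 .0221 .0099 0 0 0 0;-1 .0221 .0099 0 0 0 0;-1 .0221 .0099 0 0 0 0;-1 .0221 .0099 0 0 0 0;-1 .0221 .0099 0 0 0 0;-1 .0221 .0099 0 0 0 0;-1 .0221 .0099 0 0 0 0;-1 .0221 .0099 0 0 0 0;-1 .0221 .0099 0 0 0 0;-1 .0221 .0099 0 0 0 0;-1 0 0 0 0 0 -.122;-1 0 0 0 0 0 -.122;-1 0 0 0 0 0 0;-1 0 0 0 0 0 0' >/dev/null;python3 go.py .60 .197 .0185 99
```

```text
t 28.48 pos [0.5991 0.1963 0.0945] yaw 98.9 tilt [-0.003 -0.005] | shift [0.0008 0.0013 0.076 ] turn z -0.002 open 0.603 ff 20.0 q7 -0.89 F [ 0.2 -1.4 -0.8]
```

```bash
python3 -m inch '-1 0 .001 .01 0 0 0;-1 0 0 .012 0 0 0;-1 0 0 .012 0 0 0;-1 0 0 .012 0 0 0;-1 0 0 .012 0 0 0;-1 0 0 .007 0 0 0;-1 0 0 .004 0 0 0;-1 0 0 .002 0 0 0;-1 0 0 .001 0 0 0;-1 0 0 0 0 0 0;-1 0 0 0 0 0 0' >/dev/null;python3 go.py .60 .197 .0185 99
```

```text
t 29.4 pos [0.6007 0.197  0.0243] yaw 99.0 tilt [-0.002 -0.003] | shift [ 0.0001 -0.0006  0.0058] turn z 0.001 open 0.6 ff 20.0 q7 -0.95 F [-0.6  0.2 -0.1]
```

```bash
python3 -m inch '-1 0 0 .0015 0 0 0;-1 0 0 .0015 0 0 0;-1 0 0 .001 0 0 0;-1 0 0 0.001 0 0 0;-1 0 0 0.0005 0 0 0;-1 0 0 0 0 0 0;-1 0 0 0 0 0 0'>/dev/null;  python3 go.py .60 .197 .0185 99
```

```text
t 29.98 pos [0.6003 0.1968 0.0185] yaw 99.0 tilt [-0.002 -0.004] | shift [ 0.0003 -0.0003  0.    ] turn z 0.001 open 0.604 ff 20.0 q7 -0.96 F [-1.5 -0.7  3.3]
```

Contact is felt (3 N). Releasing, then on to the small foot.

```bash
python3 -m inch '.22 0 0 0 0 0 0;.25 0 0 0 0 0 0;.35 0 0 0 0 0 0;.5 0 0 0 0 0 0;.5 0 0 0 0 0 0;.5 0 0 0 0 0 0'; python3 -m inch '.5 0 0 -.003 0 0 0;.5 0 0 -.006 0 0 0;.5 0 0 -.01 0 0 0;.5 0 0 -.015 0 0 0;.5 0 0 -.015 0 0 0;.5 0 0 -.015 0 0 0;.5 0 0 -.016 0 0 0;1 0 0 0 0 0 0' >/dev/null;python3 go.py .440 .1545 .1 99
```

```text
clock: 30.48
tool_pos: [0.6003, 0.1968, 0.0181]
eef_rot: [0.649, 0.761, -0.002, 0.0]
contact_force: [0.3, -0.3, 0.1]
opening: 0.748
finger_force: 0.0
t 31.15 pos [0.6025 0.1986 0.1029] yaw 99.0 tilt [ 0.004 -0.   ] | shift [-0.0181 -0.1675  0.0023] turn z 0.001 open 0.802 ff 0.0 q7 -0.88 F [-0.8  0.4  0.6]
```

```bash
python3 -m inch '1 -.002 -.0186 0 0 0 0;1 -.002 -.0186 0 0 0 0;1 -.002 -.0186 0 0 0 0;1 -.002 -.0186 0 0 0 0;1 -.002 -.0186 0 0 0 0;1 -.002 -.0186 0 0 0 0;1 -.002 -.0186 0 0 0 0;1 -.002 -.0186 0 0 0 0;1 -.002 -.0186 0 0 0 0;1 0 0 0 0 0 0;1 0 0 .008 0 0 0;1 0 0 .008 0 0 0;1 0 0 .008 0 0 0;1 0 0 .008 0 0 0;1 0 0 .008 0 0 0;1 0 0 .008 0 0 0;1 0 0 0 0 0 0;1 0 0 0 0 0 0' >/dev/null;python3 go.py .44 .1545 .0135 99
```

```text
t 32.65 pos [0.4385 0.1531 0.0507] yaw 99.1 tilt [-0.002 -0.004] | shift [0.0013 0.0018 0.0372] turn z 0.001 open 0.999 ff 0.0 q7 -1.43 F [-0.4  0.1 -0.3]
```

```bash
python3 -m inch '1 0.001 0.0015 .005 0 0 0;1 0 0 .005 0 0 0;1 0 0 .005 0 0 0;1 0 0 .005 0 0 0;1 0 0 .005 0 0 0;1 0 0 .004 0 0 0;1 0 0 .003 0 0 0;1 0 0 .002 0 0 0;1 0 0 .001 0 0 0;1 0 0 .001 0 0 0;1 0 0 0.001 0 0 0;1 0 0 0 0 0 0;1 0 0 0 0 0 0' >/dev/null;python3 go.py .44 .1545 .0135 99
```

```text
t 33.73 pos [0.4392 0.1539 0.0139] yaw 99.0 tilt [-0.002 -0.003] | shift [0.0005 0.0009 0.0004] turn z 0.001 open 0.997 ff 0.0 q7 -1.64 F [0.8 0.3 0.7]
```

```bash
python3 -m inch '-1 0 0 0 0 0 0;-1 0 0 0 0 0 0;-1 0 0 0 0 0 0;-1 0 0 0 0 0 0;-1 0 0 0 0 0 0;-1 0 0 0 0 0 0;-1 0 0 0 0 0 0;-1 0 0 0 0 0 0;-1 0 0 0 0 0 0;-1 0 0 0 0 0 0;-1 0 0 0 0 0 0' 20 >/dev/null;python3 go.py .44 .1545 .0135 99
python3 -m inch '-1 0 0 -.004 0 0 0;-1 0 0 -.008 0 0 0;-1 0 0 -.012 0 0 0;-1 0 0 -.015 0 0 0;-1 0 0 -.015 0 0 0;-1 0 0 -.015 0 0 0;-1 0 0 -.015 0 0 0;-1 0 0 0 0 0 0' >/dev/null; python3 go.py .588 .276 .10 99
```

```text
t 34.65 pos [0.4392 0.1539 0.0138] yaw 99.0 tilt [-0.002 -0.004] | shift [0.0005 0.0009 0.0003] turn z 0.001 open 0.487 ff 20.0 q7 -1.64 F [ 0.4 -1.5  0.3]
t 35.32 pos [0.4401 0.1545 0.0997] yaw 99.0 tilt [ 0.    -0.002] | shift [ 0.0969  0.1651 -0.0005] turn z 0.0 open 0.49 ff 20.0 q7 -1.26 F [ 0.7  0.2 -0. ]
```

```bash
python3 -m inch '-1 .0097 .0165 0 0 0 0;-1 .0097 .0165 0 0 0 0;-1 .0097 .0165 0 0 0 0;-1 .0097 .0165 0 0 0 0;-1 .0097 .0165 0 0 0 0;-1 .0097 .0165 0 0 0 0;-1 .0097 .0165 0 0 0 0;-1 .0097 .0165 0 0 0 0;-1 .0097 .0165 0 0 0 0;-1 .0097 .0165 0 0 0 0;-1 0 0 0 0 0 0;-1 0 0 .012 0 0 0;-1 0 0 .012 0 0 0;-1 0 0 .012 0 0 0;-1 0 0 .012 0 0 0;-1 0 0 .012 0 0 0;-1 0 0 .008 0 0 0;-1 0 0 .003 0 0 0;-1 0 0 0 0 0 0;-1 0 0 0 0 0 0' >/dev/null;python3 go.py .588 .276 .0188 99
```

```text
t 36.98 pos [0.5869 0.2759 0.0261] yaw 99.1 tilt [-0.002 -0.003] | shift [-0.0001  0.0011  0.0073] turn z 0.001 open 0.488 ff 20.0 q7 -1.03 F [ 0.2  0.6 -0.7]
```

```bash
python3 -m inch '-1 0 0 .002 0 0 0;-1 0 0 .0015 0 0 0;-1 0 0 .0015 0 0 0;-1 0 0 0.001 0 0 0;-1 0 0 0.001 0 0 0;-1 0 0 0.0003 0 0 0;-1 0 0 0 0 0 0;-1 0 0 0 0 0 0'>/dev/null;  python3 go.py .588 .276 .0188 99
```

```text
t 37.65 pos [0.5869 0.2757 0.0189] yaw 99.0 tilt [-0.002 -0.004] | shift [0.0001 0.0012 0.0001] turn z 0.001 open 0.49 ff 20.0 q7 -1.04 F [-0.1 -0.2  1.5]
```

```bash
python3 -m inch '-1 0 0 .0003 0 0 0;0 0 0 0 0 0 0;.05 0 0 0 0 0 0;.2 0 0 0 0 0 0;.4 0 0 0 0 0 0;.4 0 0 0 0 0 0;.4 0 0 0 0 0 0'; python3 -m inch '.4 0 0 -.003 0 0 0;.4 0 0 -.006 0 0 0;.4 0 0 -.01 0 0 0;.4 0 0 -.015 0 0 0;.4 0 0 -.015 0 0 0;.4 0 0 -.015 0 0 0;.4 0 0 -.016 0 0 0;.4 0 0 0 0 0 0' >/dev/null;python3 go.py .382 .278 .1 99
python3 -m inch '.5 0 0 0 0 0 0' >/dev/null
python3 - <<'E'
from h import *
for n in("top","side"):
    p,d=snapshot(n);cv2.imwrite(f"pics/{n}2.png",cv2.resize(p[:,:,::-1],(800,600),interpolation=cv2.INTER_CUBIC))
E
```

```text
clock: 38.23
tool_pos: [0.5868, 0.2756, 0.0183]
eef_rot: [0.649, 0.761, -0.002, 0.0]
contact_force: [-0.4, -0.8, -0.5]
opening: 0.702
finger_force: 0.0
t 38.9 pos [0.589  0.2777 0.1032] yaw 99.0 tilt [0.003 0.001] | shift [ 0.0327 -0.2044  0.0025] turn z 0.001 open 0.701 ff 0.0 q7 -0.97 F [1.  0.4 0.6]
```

View pics/side2.png

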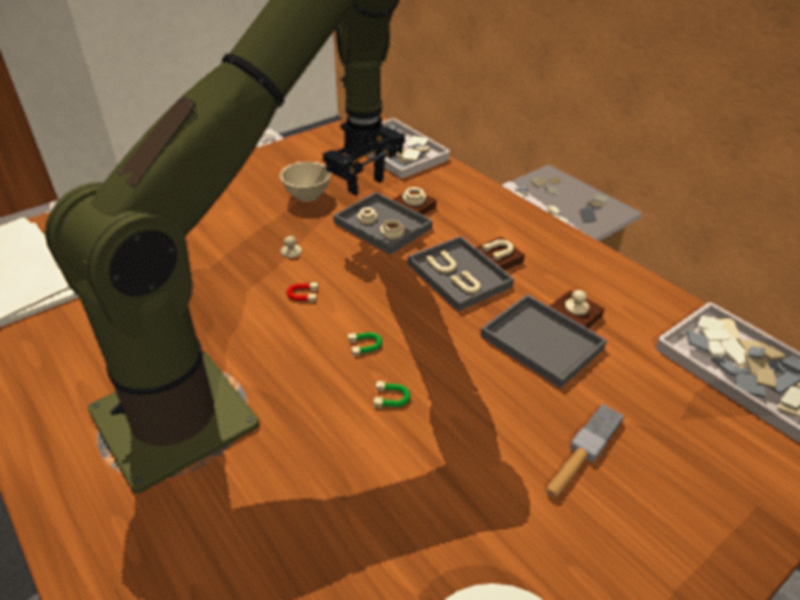

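The side view shows both feet flat in the left tray (367,215) and (392,230), both handles in the middle tray (442,262) and (466,282), and the knob still standing at (290,247). On to the knob.

```bash
python3 -m inch '1 .0030 -.0186 0 0 0 0;1 .0030 -.0186 0 0 0 0;1 .0030 -.0186 0 0 0 0;1 .0030 -.0186 0 0 0 0;1 .0030 -.0186 0 0 0 0;1 .0030 -.0186 0 0 0 0;1 .0030 -.0186 0 0 0 0;1 .0030 -.0186 0 0 0 0;1 .0030 -.0186 0 0 0 0;1 .0030 -.0186 0 0 0 0;1 .0030 -.0186 0 0 0 0;1 0 0 0 0 0 0;1 0 0 0 0 0 0' >/dev/null;python3 go.py .382 .278 .0225 99
python3 -m inch '1 0 0.0015 .008 0 0 0;1 0 0 .008 0 0 0;1 0 0 .008 0 0 0;1 0 0 .008 0 0 0;1 0 0 .008 0 0 0;1 0 0 .008 0 0 0;1 0 0 .006 0 0 0;1 0 0 .006 0 0 0;1 0 0 .005 0 0 0;1 0 0 .004 0 0 0;1 0 0 .003 0 0 0;1 0 0 0 0 0 0;1 0 0 0 0 0 0' >/dev/null;python3 go.py .382 .278 .0225 99
```

```text
t 40.17 pos [0.379  0.2762 0.0985] yaw 99.2 tilt [-0.003 -0.005] | shift [0.0016 0.0036 0.076 ] turn z 0.003 open 1.001 ff 0.0 q7 -1.51 F [0.7 0.3 0.5]
t 41.25 pos [0.3811 0.2764 0.0269] yaw 99.1 tilt [-0.002 -0.004] | shift [0.0015 0.0012 0.0044] turn z 0.001 open 0.999 ff 0.0 q7 -1.74 F [-0.2  0.5 -0. ]
```

```bash
python3 -m inch '1 0.0015 0.001 .0015 0 0 0;1 0 0 .0015 0 0 0;1 0 0 .0012 0 0 0;1 0 0 0 0 0 0;1 0 0 0 0 0 0;-1 0 0 0 0 0 0;-1 0 0 0 0 0 0;-1 0 0 0 0 0 0;-1 0 0 0 0 0 0;-1 0 0 0 0 0 0;-1 0 0 0 0 0 0;-1 0 0 0 0 0 0;-1 0 0 0 0 0 0;-1 0 0 0 0 0 0;-1 0 0 0 0 0 0;-1 0 0 0 0 0 0;-1 0 0 0 0 0 0;-1 0 0 0 0 0 0;-1 0 0 0 0 0 0' 20 >/dev/null;python3 go.py .382 .278 .0225 99
python3 -m inch '-1 0 0 -.004 0 0 0;-1 0 0 -.008 0 0 0;-1 0 0 -.012 0 0 0;-1 0 0 -.015 0 0 0;-1 0 0 -.015 0 0 0;-1 0 0 -.015 0 0 0;-1 0 0 -.015 0 0 0;-1 0 0 0 0 0 0' >/dev/null; python3 go.py .59 -.248 .11 99
```

```text
t 42.83 pos [0.3819 0.278  0.0228] yaw 99.0 tilt [-0.002 -0.003] | shift [0.     0.0001 0.0003] turn z 0.001 open 0.289 ff 19.8 q7 -1.75 F [ 1.2 -0.1 -0.4]
t 43.5 pos [0.3826 0.2788 0.1088] yaw 99.0 tilt [-0.    -0.001] | shift [-0.5528  0.1222 -0.0007] turn z 0.0 open 0.285 ff 19.8 q7 -1.48 F [ 0.4  0.1 -0.6]
```

```bash
python3 -m inch '-1 -.023 .0051 0 0 0 0;-1 -.023 .0051 0 0 0 0;-1 -.023 .0051 0 0 0 0;-1 -.023 .0051 0 0 0 0;-1 -.023 .0051 0 0 0 0;-1 -.023 .0051 0 0 0 0;-1 -.023 .0051 0 0 0 0;-1 -.023 .0051 0 0 0 0;-1 -.023 .0051 0 0 0 0;-1 -.023 .0051 0 0 0 0;-1 -.023 .0051 0 0 0 0;-1 -.023 .0051 0 0 0 0' >/dev/null
python3 -m inch '-1 -.023 .0051 0 0 0 0;-1 -.023 .0051 0 0 0 0;-1 -.023 .0051 0 0 0 0;-1 -.023 .0051 0 0 0 0;-1 -.023 .0051 0 0 0 0;-1 -.023 .0051 0 0 0 0;-1 -.023 .0051 0 0 0 0;-1 -.023 .0051 0 0 0 0;-1 -.023 .0051 0 0 0 0;-1 -.023 .0051 0 0 0 0;-1 -.023 .0051 0 0 0 0;-1 -.023 .0051 0 0 0 0;-1 0 0 0 0 0 0;-1 0 0 0 0 0 0' >/dev/null; python3 go.py .59 -.248 .0278 96
```

```text
t 45.67 pos [ 0.5889 -0.2491  0.1066] yaw 98.9 tilt [-0.004 -0.004] | shift [0.0012 0.0016 0.0788] turn z 0.05 open 0.289 ff 19.9 q7 -0.18 F [-0.1  0.6 -0. ]
```

```bash
python3 -m inch '-1 0 0 .01 0 0 0.05;-1 0 0 .012 0 0 0;-1 0 0 .012 0 0 0;-1 0 0 .012 0 0 0;-1 0 0 .012 0 0 0;-1 0 0 .008 0 0 0;-1 0 0 .004 0 0 0;-1 0 0 .002 0 0 0;-1 0 0 0 0 0 0;-1 0 0 0 0 0 0' >/dev/null;python3 go.py .59 -.248 .0278 96
```

```text
t 46.5 pos [ 0.59   -0.2479  0.0364] yaw 96.2 tilt [-0.002 -0.004] | shift [-0.0001  0.      0.0087] turn z 0.003 open 0.289 ff 19.9 q7 -0.29 F [-0.1  0.5  0.2]
```

```bash
python3 -m inch '-1 0 0 .002 0 0 0;-1 0 0 .002 0 0 0;-1 0 0 .0015 0 0 0;-1 0 0 0.001 0 0 0;-1 0 0 0.001 0 0 0;-1 0 0 0.0007 0 0 0;-1 0 0 0 0 0 0;-1 0 0 0 0 0 0'>/dev/null;  python3 go.py .59 -.248 .0278 96
```

```text
t 47.17 pos [ 0.5895 -0.2479  0.0278] yaw 96.2 tilt [-0.002 -0.003] | shift [-0.0002  0.0004  0.    ] turn z 0.003 open 0.286 ff 19.9 q7 -0.29 F [ 0.3  0.3 -0.5]
```

```bash
python3 -m inch '-1 0 0 .0004 0 0 0;-1 0 0 .0003 0 0 0;-1 0 0 0 0 0 0;-1 0 0 0 0 0 0'>/dev/null;  python3 go.py .59 -.248 .0278 96
python3 -m inch '-.38 0 0 0 0 0 0;-.3 0 0 0 0 0 0;-.1 0 0 0 0 0 0;.1 0 0 0 0 0 0;.3 0 0 0 0 0 0;.3 0 0 0 0 0 0;.3 0 0 0 0 0 0'; python3 -m inch '.3 0 0 -.003 0 0 0;.3 0 0 -.006 0 0 0;.3 0 0 -.01 0 0 0;.3 0 0 -.015 0 0 0;.3 0 0 -.015 0 0 0;.3 0 0 -.02 0 0 0;.3 0 0 -.02 0 0 0;.3 0 0 -.02 0 0 0;.3 -.02 -.02 -.02 0 0 0;.3 -.02 -.02 -.02 0 0 0;.3 -.02 -.02 -.02 0 0 0;.3 -.02 -.02 -.02 0 0 0;.3 -.02 -.02 0 0 0 0;.3 -.02 -.02 0 0 0 0;.3 -.02 -.02 0 0 0 0;.3 -.02 -.02 0 0 0 0;.3 -.02 -.02 0 0 0 0;.3 0 0 0 0 0 0;.3 0 0 0 0 0 0' >/dev/null
python3 go.py .59 -.248 .0278 96
python3 - <<'E'
from h import *
np.set_printoptions(precision=4,suppress=True)
for n in("top","side"):
    p,d=snapshot(n);cv2.imwrite(f"pics/{n}3.png",cv2.resize(p[80:260,140:400][:,:,::-1],(800,554),interpolation=cv2.INTER_CUBIC))
    for c,s,uv in comps(n,cream(p),15):
        if s[4]>200: continue
        C=cloud(n,uv,d[uv[:,1],uv[:,0]]);m=C.mean(0)
        if .3<m[0]<.68 and abs(m[1])<.33: print(n,m,np.ptp(C,0),np.percentile(C[:,2],[10,90]),s[4])
E
```

```text
t 47.5 pos [ 0.5896 -0.2479  0.0277] yaw 96.2 tilt [-0.002 -0.004] | shift [-0.0002  0.0004 -0.0001] turn z 0.003 open 0.289 ff 20.0 q7 -0.3 F [-2.5  0.   5.9]
clock: 48.08
tool_pos: [0.5895, -0.2479, 0.0271]
eef_rot: [0.668, 0.744, -0.002, 0.0]
contact_force: [-0.2, 0.2, -0.1]
opening: 0.648
finger_force: 0.0
t 49.67 pos [ 0.429  -0.4473  0.2185] yaw 96.0 tilt [-0.002 -0.005] | shift [0.1824 0.1813 0.1894] turn z -0.001 open 0.649 ff 0.0 q7 0.24 F [0.3 0.1 0.4]
top [0.6231 0.0811 0.0211] [0.1339 0.0106 0.0142] [0.0179 0.0245] 39
top [0.5658 0.1966 0.0209] [0.1521 0.1669 0.0277] [0.0169 0.0256] 101
top [ 0.6024 -0.0449  0.015 ] [0.0427 0.0584 0.0231] [0.0107 0.0194] 123
top [ 0.5833 -0.2415  0.0305] [0.3458 0.2792 1.401 ] [0.0051 0.0402] 133
top [ 0.5641 -0.0672  0.0046] [0.0277 0.0209 0.0118] [0.0016 0.0079] 25
top [ 0.5363 -0.0784  0.0907] [0.3105 0.1024 1.3832] [0.0172 0.0264] 20
top [ 0.3289 -0.0291  0.0123] [0.0101 0.0133 0.0102] [0.0084 0.016 ] 15
side [ 0.5681 -0.311   0.1575] [0.8576 0.5569 0.8284] [0.0295 0.3343] 16
```

View pics/top3.png

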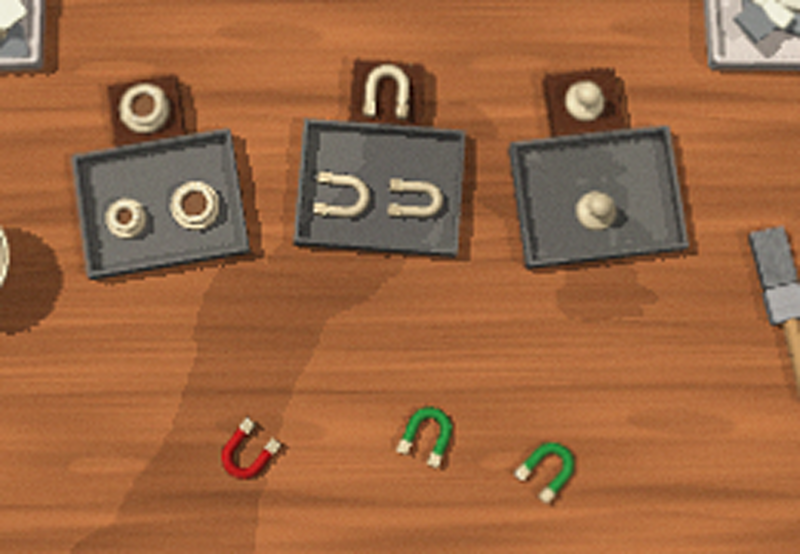

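View pics/side3.png

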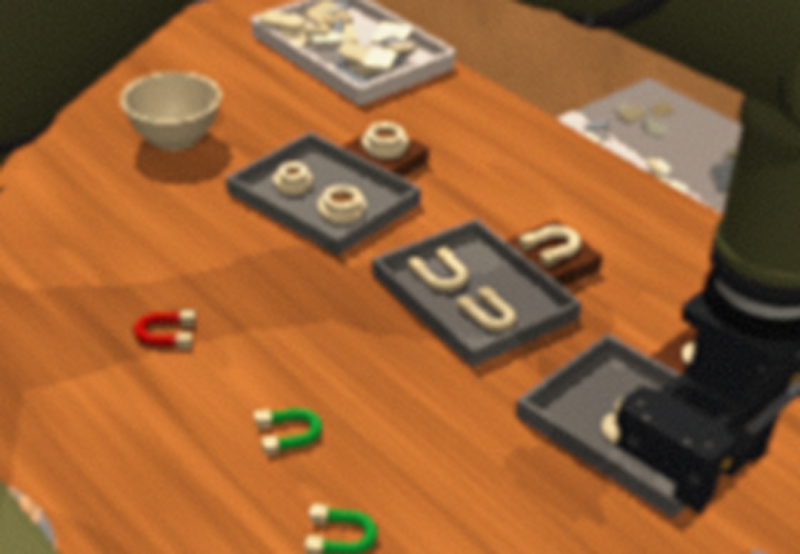

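The top view shows the feet at (125,217) and (194,204) in the left tray, the handles at (343,195) and (416,199) in the middle tray, and the knob upright at (597,210) in the right tray. All lie flat and apart, and the bowl, brush and magnets have not moved. Handing in.

```bash
python3 -c "
from plant import *
print(r.finish_job())"
```

```text
the job is handed in; nothing more can be done
None
```

All five sherds are in their matching trays, flat, apart and the same side up, with the bowl, brush and look-alikes left alone; the job was handed in at about 50 s, and the hand-in gave no verdict.

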